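# Tip the blanched limes out of the tilting kettle

### The arm

A 6-joint arm with a two-finger parallel gripper is mounted at the origin on a cart in front of the work surface, level with it; the furniture and walls round the work are solid. World frame = base frame: x ahead of the robot, y to its left, z up, the work surface at z = 0. Lengths are in m, angles in degrees, forces in N, time in s.
With the tool pointing down it reaches from about 0.25 to 0.725 m from the base axis. Payload 9.7 kg.
Tool frame: the origin (TCP) lies midway between the tips of the shut fingers; the grasp point (between the pads) lies 19 mm behind it; z points along the fingers, y is the line along which they close (so a half turn about z gives the same grasp; the last joint's range is limited). The gripper opens to 85 mm and grips with 20 to 120 N. Pads are 22 mm wide; open, the fingers measure 114 mm over their backs; the gripper's body (76 mm by 85 mm) begins 54 mm behind the grasp point. The pads swing forward as they close: fully open they stand 13 mm farther back than shut.
Start: joints at [74.37, 4.979, 10.078, 95.1, 0, 90], TCP at [0.148, 0.53, 0.231] pointing down, gripper open.
Joint ranges: [-179.16, 179.16], [-48.56, 103.87], [-65.8, 70.77], [-126.05, 130.52], [-82.76, 87.17], [-180, 180]. Speed limits (degrees/s): [127.2, 127.2, 147.25, 180, 180, 180].

### API

Orientations are given as [roll, pitch, yaw] about the fixed x, y, z axes, in that order (R = Rz(yaw) Ry(pitch) Rx(roll)).
In Python, from workcell import readout, imaging, bot, spotter gives the robot as it stands.
- The arm moves only by the shell command python3 -m jog 'ROWS' [FORCE]. ROWS is JSON, a list of rows, each an object with "rotation": the turn, a rotation vector about the world's x, y, z in degrees, a list of three; "translation": the shift along the world's x, y, z in mm, a list of three; "grip": the finger opening in mm, from 0 to 85.4. In form: [{"rotation": [wx, wy, wz], "translation": [dx, dy, dz], "grip": grip}, ...]. A call has 1 to 20 rows; each row is the pose to reach, as a shift and turn from the pose commanded when the call began; what a row does not reach only later rows make up. A row lasts 1/10 s, in which the tool goes at most 50 mm and 8.59 degrees, less where a joint would pass 70% of its speed; a pose out of reach is approached as far as the arm can. A call with a gripper value outside its range is refused whole. The fingers move at their own pace and stop on an object; FORCE is the grip in N (left out, the last holds). Time passes only in rows, so rows that repeat a pose let the fingers close. It gives the time, the measured TCP pose, the force, the opening and the grip force at its end, in the units of the state.
- readout.get_obs(): the state, without advancing time (a new reading comes with each control period).
- imaging.camera(name): name is "side" or "top" or "wrist"; returns (picture, depth): 400x640x3 uint8, red, green, blue; 400x640 float32, m along the optical axis (not along the pixel's ray), 0 where there is no reading.
- imaging.camera_info(name): a dict with "vertical_fov" (degrees; the focal length in pixels is half the picture's height over the tangent of half this angle, whatever the lens; pixels are square), "cx", "cy" (the principal point, pixels), "extrinsics" (4x4, takes a point from camera to world coordinates); the wrist camera has in their place "tool_from_camera" (4x4, takes a point from camera to tool coordinates, whose origin is the TCP and whose axes are the flange's). Camera axes: x right, y down, z forward; pixel columns grow to the right and rows downward; lengths in m; the calibration is good to about 2 mm. The wrist camera is an equidistant fisheye: a pixel r from the principal point sees the ray r / f radians off the axis. A picture is of the moment at which its call begins: read the wrist's pose just before it. camera_info takes no time and is no camera call.
- bot.job_done(): hands the job in; it is judged then, once.
Trained networks look in the newest picture that a camera, given by its name, has taken for a name from the list of things; names that differ only in an ending like _2 or _b are one class to them, and where a whole thing is asked for, a point or a joint stands for the part that bears it (a point fixed in the world has none). Each returns a list of dicts, best first, with "confidence" (0 to 1); they miss things now and then, are a little off and sometimes report something else, mostly with a low value. They report only what shows in the picture. A call takes as long as a camera call. They do not tell look-alikes from the thing itself.
- spotter.spot_in(camera, target): "box" ([centre column, centre row, width, height] in pixels, round what is visible of it).
- spotter.mark_of(camera, target): "uv" ([column, row] in pixels: a listed point, or the origin of a listed thing).
The state is a dict: "time": time; "q": joint angles; "qd": joint speeds; "joint_efforts": joint torques, N m; "ee_pos": TCP position; "tcp_rot": TCP orientation; "wrist_force": force on the tool from outside, world axes, zero at the start; "torque": the same for the moment, N m; "opening": finger opening in m; "grasp_force": force on a finger pad.
Only numpy, scipy, OpenCV 4.12 (cv2) and the standard library are available. Lean on these libraries where they do the work, as an engineer would, in place of code of your own. Each camera call takes 0.05 s, during which the arm holds its last target. There are 200 camera calls.

### The job

The limes in the table-top tilting kettle are blanched: first turn its heat dial back so the pointer stands at the bold off mark, then use the crank to tip the kettle right over until all four limes have rolled out into the white bowl under its lip. Bring the empty kettle back fully upright onto its rest, and leave the limes in the bowl and the bowl standing where it is.

Things in the scene. Friction and masses are not known exactly. Their poses are not given: they have to be found in the camera images.
- stand: fixed stand of the kettle: 310 x 200 mm base plate, grey control console (70 x 180 mm, top 230 mm high) on the robot's side (its -x), grey bearing column on the far side. Origin: on the work surface under the centre of the upright kettle. Its x axis is parallel to the tilting axis, pointing away from the console; the kettle pours to its -y side (the robot's right).
- kettle (a joint): tilt of the open steel kettle (176 mm across the rim, 94 mm deep inside, rim 222 mm above the worktop) about the stand's x axis, right-handed: 0 = upright on its rest (stop), positive = tipped to the stand's -y side, stop at 1.95 rad. Limes roll out from about 1.5 rad on. Turning takes up to 1 N m. Tipped right over it stays; let go below about 1.4 rad it sinks back under its own weight.
- crank_grip (a point): middle of the kettle's crank grip: a level black bar 18 mm thick, free for 25 mm either side of this point, parallel to the stand's x axis, in front of the console on a flat arm (on the console's side) 100 mm from the tilting axis. Upright kettle: the crank leans 55 degrees from vertical to the stand's +y side, the grip 257 mm high; it swings over the top with the kettle.
- tilt_axis (a point): point of the tilting axis level with the crank grip's middle (200 mm high; 220 mm along -x and 75 mm along -y from the stand's origin); fixed. The crank grip goes round this point in a circle of 100 mm radius.
- kettle_mouth (a point): centre of the kettle's mouth, in the plane of its rim; moves with the kettle.
- dial (a joint): angle of the heat dial (vertical axis): 0 = white pointer line at the bold white off mark, which lies on the dial's far side (stand's +x); positive = turned counter-clockwise seen from above. It turns freely from -2.6 to 2.6 rad, stays where it is left and has no stop at the off mark.
- dial_grip (a point): on the dial's axis on top of the console, at the height to grip it (248 mm above the work surface): the dial's black grip bar is 42 mm long, 13 mm thick and 22 mm high (top at 258 mm), the long way along this point's x axis, which points along the white pointer line.
- bowl: white mixing bowl, loose, 261 mm across the rim, 115 mm high, base 112 mm across; origin at the centre of its underside. It stands under the kettle's pouring lip.
- lime_1_center (a point): centre of a green lime, 57 x 46 x 45 mm, loose, in the kettle at the start.
- lime_2_center (a point): centre of a green lime, 53 x 46 x 48 mm, loose, in the kettle at the start.
- lime_3_center (a point): centre of a green lime, 57 x 46 x 45 mm, loose, in the kettle at the start.
- lime_4_center (a point): centre of a green lime, 53 x 46 x 48 mm, loose, in the kettle at the start.
There are look-alikes about, which are no part of the job. Leave any orange look-alike of the part that bears lime_1_center alone.

How it is judged (in metres and radians):
On the way, in this order (a step that is already met when the one before it is completed fails the run):
1. the heat dial is turned to its off mark (within 8 degrees) (value of joint dial between -0.14 and 0.14 rad), for 0.2 s.
2. all four limes lie in the bowl while the kettle is still tipped (over 0.6 rad) (horizontal distance between each of lime_1_center, lime_2_center, lime_3_center, lime_4_center and bowl below 0.115 m and z of lime_1_center in the frame of bowl between 0 and 0.1 m and z of lime_2_center in the frame of bowl between 0 and 0.1 m and z of lime_3_center in the frame of bowl between 0 and 0.1 m and z of lime_4_center in the frame of bowl between 0 and 0.1 m and value of joint kettle above 0.6 rad), for 0.2 s.
At the end, for the whole second after the job is handed in: The dial points at its off mark within 0.14 rad (8 degrees), the kettle is back upright on its rest (under 0.06 rad), all four limes lie in the bowl (centres less than 115 mm from its axis, above its base and less than 100 mm up), and the bowl stands level and at rest within 50 mm of where it stood (all of step 1 and value of joint kettle below 0.06 rad and angle between bowl's own z axis and vertical below 0.12 rad and distance of bowl from where it was at the start of the episode below 0.05 m and linear speed of bowl below 0.02 m/s and horizontal distance between each of lime_1_center, lime_2_center, lime_3_center, lime_4_center and bowl below 0.115 m and z of lime_1_center in the frame of bowl between 0 and 0.1 m and z of lime_2_center in the frame of bowl between 0 and 0.1 m and z of lime_3_center in the frame of bowl between 0 and 0.1 m and z of lime_4_center in the frame of bowl between 0 and 0.1 m); the robot touches nothing.
It also fails if it takes over 51 s, if anything falls off the work surface, if the arm or the gripper's body presses on something with over 40 N, if the wrist force passes 120 N, or if a joint passes its speed limit or range.

## Working session

There is one attempt and no reset: what is moved stays moved. The work goes in short steps, Python scripts to look and compute and a shell command to move; the robot and the scene stay as the last step left them, time stands still between calls to the robot, and variables do not carry over. Pictures are saved under pics/ and viewed, at most 10 in all, crops included, and the job is handed in when it is done.

```bash
mkdir -p pics; cat > h.py <<'E'
import numpy as np,cv2
from workcell import readout,imaging,bot,spotter
def cam(n):
    p,d=imaging.camera(n);return p,d
def w(n,u,v,d=None,z=None):
    i=imaging.camera_info(n);f=200/np.tan(np.radians(i["vertical_fov"])/2)
    r=np.array([(u-i["cx"])/f,(v-i["cy"])/f,1]);E=np.array(i["extrinsics"])
    if z is not None:
        a=E[:3,:3]@r; d=(z-E[2,3])/a[2]
    return (E[:3,:3]@(r*d)+E[:3,3])
E
python3 - <<'E'
from h import *
print(readout.get_obs())
ims=[]
for n in ("top","side"):
    p,d=cam(n);cv2.imwrite(f"pics/{n}0.png",p[:,:,::-1]);np.save(f"{n}d.npy",d)
    for t in ("stand","crank_grip","tilt_axis","kettle_mouth","dial_grip","bowl","lime_1_center"):
        for m in spotter.mark_of(n,t)[:6]:
            u,v=m["uv"];ui,vi=int(np.clip(u,0,639)),int(np.clip(v,0,399));print(n,t,np.round([u,v],1),round(m["confidence"],2),np.round(w(n,u,v,d[vi,ui]),3))
E
```

```text
{'time': 0.0, 'q': array([7.43702807e+01, 5.01094963e+00, 1.00336734e+01, 9.51007044e+01,
       2.08285478e-03, 9.00007012e+01]), 'qd': array([-0.05306382, -0.04126501,  0.09534462, -0.05624418,  0.03651871,
        0.06672714]), 'joint_efforts': array([ 2.57096413e-03, -5.20392823e+01,  4.64797354e+01,  1.64259440e-02,
        1.14539894e-04, -1.57554030e-05]), 'ee_pos': array([0.14810523, 0.52943147, 0.23057754]), 'tcp_rot': array([-1.79922019e+02, -2.08189856e-03,  1.64369577e+02]), 'wrist_force': array([-0.44500121, -0.56249113,  0.50379033]), 'torque': array([0.02685613, 0.00180943, 0.05679059]), 'grasp_force': 0.0, 'opening': 0.08529370483867972}
top crank_grip [187.7 290.5] 0.89 [0.435 0.117 0.265]
top kettle_mouth [224.4 178.8] 0.72 [0.678 0.101 0.166]
top dial_grip [184.6 245. ] 0.54 [0.518 0.137 0.26 ]
top dial_grip [226.4 182.4] 0.21 [0.673 0.099 0.155]
top bowl [327.7 220.6] 0.8 [ 0.629 -0.134  0.002]
top lime_1_center [295.2 303.5] 0.82 [ 0.419 -0.069  0.044]
top lime_1_center [225.2 173.8] 0.79 [0.689 0.1   0.17 ]
top lime_1_center [324.7 136.1] 0.7 [ 0.843 -0.113  0.044]
top lime_1_center [412.7 223.1] 0.69 [ 0.628 -0.344  0.044]
side stand [284.7 294.3] 0.73 [0.654 0.092 0.013]
side crank_grip [366.8 256.5] 0.88 [0.439 0.123 0.264]
side tilt_axis [378.3 249.9] 0.61 [0.317 0.751 0.971]
side kettle_mouth [262.7 257.3] 0.71 [0.687 0.118 0.172]
side kettle_mouth [276.8 233.9] 0.58 [0.692 0.024 0.159]
side bowl [322.1 242.9] 0.9 [0.551 0.082 0.229]
side lime_1_center [384.7 272.2] 0.71 [ 0.42  -0.04   0.036]
side lime_1_center [340.1 190.3] 0.63 [ 0.604 -0.24   0.114]
side lime_1_center [264.5 260.5] 0.53 [0.68  0.124 0.17 ]
```

View pics/top0.png

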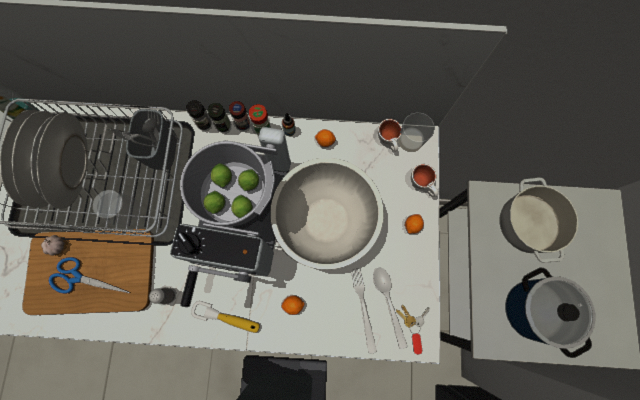

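View pics/side0.png

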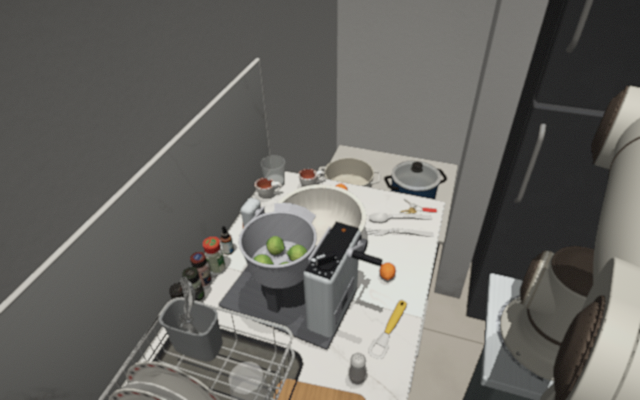

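The top view shows four green limes in the kettle (about (221,174), (248,180), (214,202), (240,206)). The orange look-alikes at (293,304), (325,137) and (414,223) lie outside it, so I'll leave them alone. The dial is at about (187,240) and the crank grip at (188,290).

```bash
python3 - <<'E'
from h import *
d=np.load("topd.npy");i=imaging.camera_info("top");f=200/np.tan(np.radians(i["vertical_fov"])/2)
V,U=np.mgrid[:400,:640];P=np.stack([(U-i["cx"])/f*d,(V-i["cy"])/f*d,d],-1)
E=np.array(i["extrinsics"]);W=P@E[:3,:3].T+E[:3,3]
def sel(n,m):
    q=W[m];r=cv2.minAreaRect((q[:,:2]*1000).astype(np.float32));print(n,len(q),r,np.median(q,0).round(3),q[:,2].max().round(3));return q
box=(U>165)&(U<270)&(V>220)&(V<278)
q=sel("console",box&(W[...,2]>.222)&(W[...,2]<.236))
q=sel("dialbar",box&(W[...,2]>.246))
c=(U>170)&(U<205)&(V>265)&(V<315)
sel("crank",c&(W[...,2]>.235))
k=(U>175)&(U<280)&(V>135)&(V<232)&(abs(W[...,2]-.222)<.012)&(W[...,1]>0.0)
q=W[k];print("rim",cv2.fitEllipse((q[:,:2]*1000).astype(np.float32)),len(q))
b=(U>265)&(U<395)&(V>150)&(V<275)&(abs(W[...,2]-.115)<.006)
q=W[b];print("bowl",cv2.minEnclosingCircle((q[:,:2]*1000).astype(np.float32)))
p=cv2.imread("pics/top0.png")[222:312,165:285];s=cv2.imread("pics/side0.png")[215:285,295:390]
cv2.imwrite("pics/crop.png",np.hstack([cv2.resize(p,(420,315),interpolation=2),cv2.resize(s,(380,315),interpolation=2)]))
E
```

```text
console 2678 ((525.7920532226562, 85.753173828125), (176.038330078125, 111.00908660888672), 82.34571075439453) [0.52  0.074 0.23 ] 0.236
dialbar 379 ((460.92828369140625, 27.646255493164062), (288.0352478027344, 69.86250305175781), 69.4311752319336) [0.478 0.12  0.259] 1.018
crank 448 ((459.7289123535156, 10.129684448242188), (71.66920471191406, 251.3070526123047), 8.576904296875) [0.445 0.115 0.264] 1.018
rim ((653.3432006835938, 85.37132263183594), (168.28993225097656, 213.86260986328125), 55.352413177490234) 1705
bowl ((637.0426635742188, -93.6484603881836), 165.73268127441406)
```

View pics/crop.png

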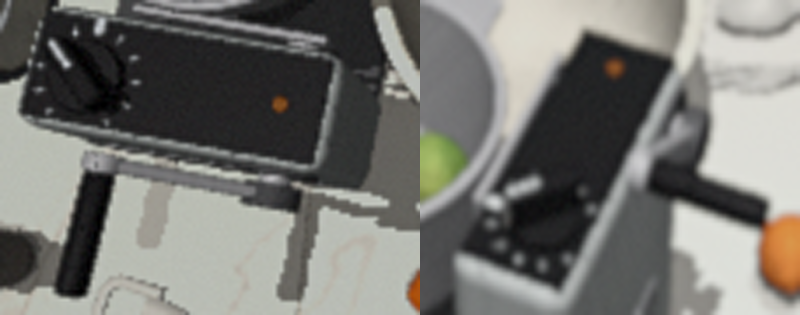

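The crop shows the dial's white pointer at crop (57,50), dial centre (88,80) and bold off mark (100,27), so the dial has to turn clockwise by about 50°. The black crank grip runs from (97,165) to (70,285) on the console's side.

```bash
python3 - <<'E'
from h import *
d=np.load("topd.npy");i=imaging.camera_info("top");f=200/np.tan(np.radians(i["vertical_fov"])/2)
V,U=np.mgrid[:400,:640];P=np.stack([(U-i["cx"])/f*d,(V-i["cy"])/f*d,d],-1)
E=np.array(i["extrinsics"]);W=P@E[:3,:3].T+E[:3,3]
def comp(n,m,er=0):
    m=m.astype(np.uint8)
    if er:m=cv2.morphologyEx(m,cv2.MORPH_OPEN,np.ones((er,er)))
    c,l,s,_=cv2.connectedComponentsWithStats(m);k=1+np.argmax(s[1:,4]);q=W[l==k]
    r=cv2.minAreaRect((q[:,:2]*1000).astype(np.float32));v=cv2.PCACompute((q[:,:2]).astype(np.float32),None)[1][0]
    print(n,len(q),np.round(r[0],1),np.round(r[1],1),round(r[2],1),"pca",np.degrees(np.arctan2(v[1],v[0])).round(1),np.median(q,0).round(4));return q
box=(U>165)&(U<275)&(V>215)&(V<280)
comp("console",box&(abs(W[...,2]-.230)<.006),5)
comp("dial",box&(W[...,2]>.25)&(W[...,2]<.266))
comp("crank",(U>170)&(U<205)&(V>268)&(V<315)&(W[...,2]>.24)&(W[...,2]<.285))
# rim circle: robust fit
m=(U>172)&(U<285)&(V>130)&(V<235)&(abs(W[...,2]-.222)<.006)&(W[...,0]>.56);q=W[m][:,:2]
from scipy.optimize import least_squares
r=least_squares(lambda p:np.hypot(q[:,0]-p[0],q[:,1]-p[1])-.088,[.66,.1],loss="soft_l1",f_scale=.004);print("rim",r.x,len(q),np.median(abs(r.fun)))
m=(U>260)&(U<395)&(V>150)&(V<275)&(abs(W[...,2]-.115)<.008);q=W[m][:,:2]
r=least_squares(lambda p:np.hypot(q[:,0]-p[0],q[:,1]-p[1])-.13,[.63,-.13],loss="soft_l1",f_scale=.004);print("bowl",r.x,len(q))
# features by ray at height
for n,u,v,z in [("pointer",165+57/3.5,222+50/3.5,.258),("bold",165+100/3.5,222+27/3.5,.231),("barend",165+112/3.5,222+105/3.5,.258)]: print(n,w("top",u,v,z=z).round(4))
E
```

```text
console 2104 [522.5  87.7] [171.2  62.8] 83.7 pca 78.0 [0.5222 0.0691 0.2299]
dial 165 [524.2 137.5] [43.2 13.4] 41.7 pca 40.9 [0.5236 0.1359 0.2578]
crank 402 [442.1 112.8] [27.2 71.9] 82.5 pca -10.2 [0.4425 0.1156 0.2644]
rim [0.657931  0.0840958] 1320 0.0037091531488111715
bowl [ 0.63011854 -0.12763612] 2102
pointer [0.5343 0.146  0.258 ]
bold [0.5521 0.1331 0.231 ]
barend [0.5066 0.1122 0.258 ]
```

```bash
python3 -m jog '[{"rotation":[0,0,8],"translation":[0,0,50],"grip":60},{"rotation":[0,0,16],"translation":[0,0,100],"grip":60},{"rotation":[0,0,24],"translation":[30,-30,120],"grip":50},{"rotation":[0,0,32],"translation":[60,-62,120],"grip":50},{"rotation":[0,0,40],"translation":[94,-98,120],"grip":50},{"rotation":[0,0,48],"translation":[128,-134,120],"grip":50},{"rotation":[0,0,56],"translation":[162,-170,120],"grip":50},{"rotation":[0,0,56],"translation":[196,-206,120],"grip":50},{"rotation":[0,0,56],"translation":[230,-242,120],"grip":50},{"rotation":[0,0,56],"translation":[264,-278,120],"grip":50},{"rotation":[0,0,56],"translation":[298,-314,120],"grip":50},{"rotation":[0,0,56],"translation":[332,-350,120],"grip":50},{"rotation":[0,0,56],"translation":[360,-378,120],"grip":50},{"rotation":[0,0,56],"translation":[376,-392,120],"grip":50},{"rotation":[0,0,56],"translation":[376,-392,120],"grip":50},{"rotation":[0,0,56],"translation":[376,-392,120],"grip":50},{"rotation":[0,0,56],"translation":[376,-392,120],"grip":50}]' 40
python3 - <<'E'
from h import *
from scipy.spatial.transform import Rotation as R
o=readout.get_obs();print(o["q"].round(1),o["ee_pos"],o["tcp_rot"])
p,d=cam("wrist");cv2.imwrite("pics/w1.png",p[:,:,::-1]);np.save("wd.npy",d)
i=imaging.camera_info("wrist");T=np.array(i["tool_from_camera"]);f=200/np.tan(np.radians(i["vertical_fov"])/2);print(f,i["cx"],i["cy"],T.round(3))
Rt=R.from_euler("xyz",o["tcp_rot"],degrees=True).as_matrix()
V,U=np.mgrid[:400,:640];x,y=U-i["cx"],V-i["cy"];r=np.hypot(x,y)+1e-9;th=r/f
P=np.stack([x/r*np.tan(th)*d,y/r*np.tan(th)*d,d],-1);P=P@T[:3,:3].T+T[:3,3];W=P@Rt.T+o["ee_pos"];np.save("W.npy",W)
for t in ("dial_grip","crank_grip"):
  for m in spotter.mark_of("wrist",t)[:3]:
    u,v=m["uv"];print(t,np.round(m["uv"],1),m["confidence"],W[int(np.clip(v,0,399)),int(np.clip(u,0,639))].round(4))
ok=(d>0)
m=(ok&(W[...,2]>.25)&(W[...,2]<.266)&(np.hypot(W[...,0]-.524,W[...,1]-.137)<.04))
q=W[m];print("dial",len(q),cv2.minAreaRect((q[:,:2]*1000).astype(np.float32)),q.mean(0))
m=(ok&(abs(W[...,2]-.23)<.006)&(W[...,0]>.45)&(W[...,0]<.6)).astype(np.uint8);m=cv2.morphologyEx(m,cv2.MORPH_OPEN,np.ones((5,5)))
q=W[m>0];print("console",len(q),cv2.minAreaRect((q[:,:2]*1000).astype(np.float32)))
E
```

```text
time: 2.5
ee_pos: [0.5236, 0.1384, 0.3516]
tcp_rot: [180.0, 0.0, -139.6]
wrist_force: [-0.4, 0.1, -0.5]
opening: 0.05
grasp_force: 0.0
[ 14.8   8.7  28.  109.3   0.  -25.6] [0.52357306 0.13837374 0.35161795] [ 1.79997732e+02  2.25551716e-02 -1.39578838e+02]
309.70691628693146 316.01746772049796 193.63035018353617 [[-0.    -0.949 -0.316  0.081]
 [ 1.    -0.001  0.002  0.001]
 [-0.002 -0.316  0.949 -0.143]
 [ 0.     0.     0.     1.   ]]
dial_grip [314.6 195.5] 0.94 [0.5227 0.1377 0.2588]
crank_grip [370.9 100.5] 0.6 [0.438  0.1199 0.265 ]
dial 791 ((523.6070556640625, 138.7708740234375), (43.37210464477539, 12.445475578308105), 40.68602752685547) [0.52222571 0.13772193 0.25831446]
console 11348 ((530.9798583984375, 89.0736312866211), (133.61680603027344, 176.86207580566406), 1.565524935722351)
```

View pics/w1.png

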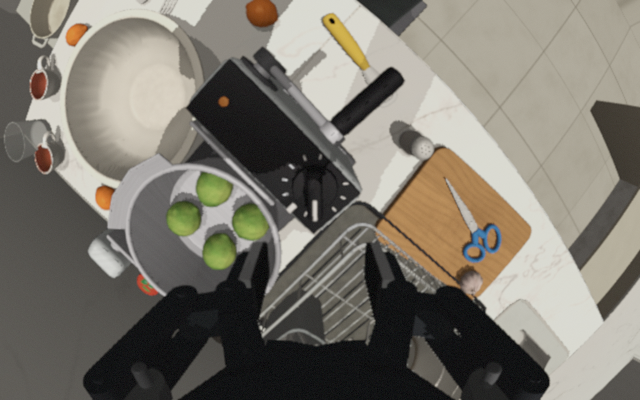

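The wrist view shows the dial at (314,190) with its pointer towards (315,215), lined up with the tool. The bold mark is near (288,199) and the crank grip runs from (345,125) to (400,75). I'll rectify the console top to get the off direction.

```bash
python3 - <<'E'
from h import *
from scipy.spatial.transform import Rotation as R
o=readout.get_obs();i=imaging.camera_info("wrist");T=np.array(i["tool_from_camera"]);f=309.707
Rt=R.from_euler("xyz",o["tcp_rot"],degrees=True).as_matrix()
p=cv2.imread("pics/w1.png")
def ortho(x0,x1,y0,y1,z,s):
    xs=np.arange(x1,x0,-s);ys=np.arange(y1,y0,-s);X,Y=np.meshgrid(xs,ys,indexing="ij")
    Q=np.stack([X,Y,np.full_like(X,z)],-1);C=(((Q-o["ee_pos"])@Rt)-T[:3,3])@T[:3,:3]
    r=np.hypot(C[...,0],C[...,1]);th=np.arctan2(r,C[...,2]);k=f*th/r
    return cv2.remap(p,(C[...,0]*k+i["cx"]).astype(np.float32),(C[...,1]*k+i["cy"]).astype(np.float32),1)
a=ortho(.46,.60,-.03,.19,.230,.00035)
g=cv2.cvtColor(a,6)
for L in cv2.createLineSegmentDetector().detect(g)[0][:,0]:
    l=np.hypot(L[2]-L[0],L[3]-L[1])
    if l>150:
        an=np.degrees(np.arctan2(L[3]-L[1],L[2]-L[0]))
        print(l.round(),"yaw",round(-(((an+90)%180)-90),1),np.round(L))
# white ticks around dial
hh,ss,vv=cv2.split(cv2.cvtColor(a,40))
m=((vv>140)&(ss<60)).astype(np.uint8);c,l,s,ce=cv2.connectedComponentsWithStats(m)
ax=np.array([.5231,.138])
for k in range(1,c):
    x=.60-ce[k][1]*.00035;y=.19-ce[k][0]*.00035;dd=np.hypot(x-ax[0],y-ax[1])
    if dd<.04 and s[k,4]>8: print("tick",s[k,4],round(dd*1000,1),np.degrees(np.arctan2(y-ax[1],x-ax[0])).round(1))
cv2.imwrite("pics/ortho.png",a)
E
```

```text
174.0 yaw -5.9 [373. 122. 200. 104.]
300.0 yaw -5.9 [198. 116. 497. 147.]
359.0 yaw -6.3 [513. 333. 157. 294.]
200.0 yaw 89.9 [  3. 201.   3.   1.]
197.0 yaw -5.9 [280. 139. 476. 159.]
188.0 yaw 89.6 [ 43. 188.  44.   1.]
tick 438 30.4 -3.9
tick 40 28.5 23.6
tick 626 24.3 41.2
tick 63 27.9 -31.9
tick 67 38.5 60.6
tick 67 27.0 -60.9
tick 67 35.7 76.4
tick 64 28.9 78.6
tick 74 35.9 92.8
tick 72 26.6 -90.5
tick 62 28.3 106.2
tick 63 27.8 133.9
```

View pics/ortho.png

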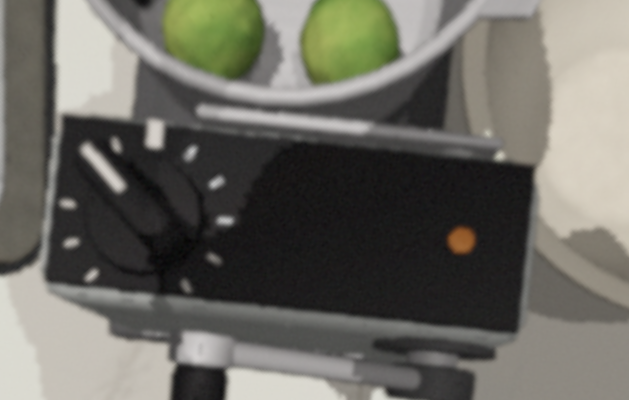

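```bash
python3 -m jog '[{"rotation":[0,0,0],"translation":[0,0,-40],"grip":40},{"rotation":[0,0,0],"translation":[0,0,-80],"grip":40},{"rotation":[0,0,0],"translation":[0,0,-110],"grip":40},{"rotation":[0,0,0],"translation":[0,0,-110],"grip":40},{"rotation":[0,0,0],"translation":[0,0,-110],"grip":5},{"rotation":[0,0,0],"translation":[0,0,-110],"grip":5},{"rotation":[0,0,0],"translation":[0,0,-110],"grip":5},{"rotation":[0,0,0],"translation":[0,0,-110],"grip":5},{"rotation":[0,0,0],"translation":[0,0,-110],"grip":5}]' 30
```

```text
time: 3.55
ee_pos: [0.5248, 0.1377, 0.2437]
tcp_rot: [-179.9, 0.2, -139.6]
wrist_force: [-0.6, -1.3, 8.1]
opening: 0.0122
grasp_force: 33.5
```

```bash
python3 -m jog '[{"rotation":[0,0,-8],"translation":[-1,0,2],"grip":5},{"rotation":[0,0,-16],"translation":[-1,0,2],"grip":5},{"rotation":[0,0,-24],"translation":[-1,0,2],"grip":5},{"rotation":[0,0,-32],"translation":[-1,0,2],"grip":5},{"rotation":[0,0,-40],"translation":[-1,0,2],"grip":5},{"rotation":[0,0,-46.5],"translation":[-1,0,2],"grip":5},{"rotation":[0,0,-46.5],"translation":[-1,0,2],"grip":5},{"rotation":[0,0,-46.5],"translation":[-1,0,2],"grip":5},{"rotation":[0,0,-46.5],"translation":[-1,0,2],"grip":45},{"rotation":[0,0,-46.5],"translation":[-1,0,2],"grip":45},{"rotation":[0,0,-46.5],"translation":[-1,0,2],"grip":45},{"rotation":[0,0,-46.5],"translation":[-1,0,40],"grip":45},{"rotation":[0,0,-46.5],"translation":[-1,0,80],"grip":45},{"rotation":[0,0,-46.5],"translation":[-1,0,110],"grip":45},{"rotation":[0,0,-46.5],"translation":[-1,0,110],"grip":45}]'
python3 - <<'E'
from h import *
from scipy.spatial.transform import Rotation as R
o=readout.get_obs();print(o["q"].round(1),o["ee_pos"],o["tcp_rot"])
p,d=cam("wrist");cv2.imwrite("pics/w2.png",p[:,:,::-1])
i=imaging.camera_info("wrist");T=np.array(i["tool_from_camera"]);f=309.707
Rt=R.from_euler("xyz",o["tcp_rot"],degrees=True).as_matrix()
V,U=np.mgrid[:400,:640];x,y=U-i["cx"],V-i["cy"];r=np.hypot(x,y)+1e-9;th=r/f
P=np.stack([x/r*np.tan(th)*d,y/r*np.tan(th)*d,d],-1);P=P@T[:3,:3].T+T[:3,3];W=P@Rt.T+o["ee_pos"]
m=((d>0)&(W[...,2]>.25)&(W[...,2]<.266)&(np.hypot(W[...,0]-.524,W[...,1]-.137)<.035))
q=W[m];print("dial",len(q),cv2.minAreaRect((q[:,:2]*1000).astype(np.float32)))
m=((d>0)&(W[...,2]>.24)&(W[...,2]<.28)&(np.hypot(W[...,0]-.44,W[...,1]-.12)<.05)).astype(np.uint8)
q=W[m>0];r=cv2.minAreaRect((q[:,:2]*1000).astype(np.float32));v=cv2.PCACompute(q.astype(np.float32),None);print("crank",len(q),r,v)
for mm in spotter.mark_of("wrist","crank_grip")[:3]:
    u,v=mm["uv"];print(np.round([u,v],1),mm["confidence"],W[int(v),int(u)].round(4))
E
```

```text
time: 5.05
ee_pos: [0.5236, 0.1379, 0.3559]
tcp_rot: [179.9, 0.3, 173.9]
wrist_force: [1.0, -0.4, -0.9]
opening: 0.045
grasp_force: 0.0
[ 14.8   8.6  28.4 109.4   0.   20.9] [0.52356715 0.13792681 0.35591122] [179.85848473   0.33922218 173.8826915 ]
dial 757 ((523.93505859375, 139.0464630126953), (12.352310180664062, 43.676937103271484), 83.51085662841797)
crank 2538 ((441.6293640136719, 106.3884506225586), (46.71004867553711, 74.76644897460938), 83.41671752929688) (array([[0.44726062, 0.11715921, 0.26337984]], dtype=float32), array([[ 0.9630685 , -0.2591292 , -0.07315356],
       [ 0.2666464 ,  0.8801149 ,  0.39280707],
       [-0.03740423, -0.3978062 ,  0.9167067 ]], dtype=float32))
[281.2  93.7] 0.83 [0.4387 0.1226 0.2664]
```

The dial bar now stands at -6.5° against an off direction of about -6°, so it is off. Next is the crank grip: I'll lower over it and cage the bar.

```bash
python3 -m jog '[{"rotation":[0,0,0],"translation":[-40,-8,0],"grip":50},{"rotation":[0,0,0],"translation":[-85,-16,0],"grip":50},{"rotation":[0,0,0],"translation":[-85,-16,-35],"grip":50},{"rotation":[0,0,0],"translation":[-85,-16,-75],"grip":50},{"rotation":[0,0,0],"translation":[-85,-16,-105],"grip":50},{"rotation":[0,0,0],"translation":[-85,-16,-116],"grip":50},{"rotation":[0,0,0],"translation":[-85,-16,-116],"grip":10},{"rotation":[0,0,0],"translation":[-85,-16,-116],"grip":10},{"rotation":[0,0,0],"translation":[-85,-16,-116],"grip":10},{"rotation":[0,0,0],"translation":[-85,-16,-116],"grip":10},{"rotation":[0,0,0],"translation":[-85,-16,-116],"grip":10}]' 20
```

```text
time: 6.25
ee_pos: [0.4379, 0.1186, 0.2363]
tcp_rot: [-179.6, 0.0, 173.7]
wrist_force: [-3.5, -22.3, -2.1]
opening: 0.0172
grasp_force: 22.0
```

```bash
python3 -m jog '[{"rotation":[0,0,0],"translation":[0,-4,0],"grip":21},{"rotation":[0,0,0],"translation":[0,-4,0],"grip":21},{"rotation":[0,0,0],"translation":[0,-8,5],"grip":21},{"rotation":[0,0,0],"translation":[-1,-13,11],"grip":21},{"rotation":[0,0,0],"translation":[-1,-18,16],"grip":21},{"rotation":[0,0,0],"translation":[-2,-23,20],"grip":21},{"rotation":[0,0,0],"translation":[-3,-28,24],"grip":21},{"rotation":[0,0,0],"translation":[-3,-34,28],"grip":21},{"rotation":[0,0,0],"translation":[-4,-40,32],"grip":21},{"rotation":[0,0,0],"translation":[-4,-47,35],"grip":21},{"rotation":[0,0,0],"translation":[-5,-53,37],"grip":21},{"rotation":[0,0,0],"translation":[-6,-60,39],"grip":21},{"rotation":[0,0,0],"translation":[-7,-66,41],"grip":21},{"rotation":[0,0,0],"translation":[-7,-73,42],"grip":21},{"rotation":[0,0,0],"translation":[-8,-80,42],"grip":21},{"rotation":[0,0,0],"translation":[-9,-87,43],"grip":21},{"rotation":[0,0,0],"translation":[-9,-94,42],"grip":21}]'
```

```text
time: 7.95
ee_pos: [0.4299, 0.0288, 0.2795]
tcp_rot: [179.8, 0.2, 173.9]
wrist_force: [0.2, 8.2, 6.0]
opening: 0.0208
grasp_force: 3.9
```

```bash
python3 -m jog '[{"rotation":[0,0,0],"translation":[-1,-5,-1],"grip":21},{"rotation":[0,0,0],"translation":[-1,-10,-1],"grip":21},{"rotation":[0,0,0],"translation":[-2,-15,-3],"grip":21},{"rotation":[0,0,0],"translation":[-2,-20,-4],"grip":21},{"rotation":[0,0,0],"translation":[-3,-25,-6],"grip":21},{"rotation":[0,0,0],"translation":[-3,-30,-7],"grip":21},{"rotation":[0,0,0],"translation":[-4,-35,-10],"grip":21},{"rotation":[0,0,0],"translation":[-4,-40,-12],"grip":21},{"rotation":[0,0,0],"translation":[-5,-44,-15],"grip":21},{"rotation":[0,0,0],"translation":[-5,-48,-18],"grip":21},{"rotation":[0,0,0],"translation":[-6,-53,-21],"grip":21},{"rotation":[0,0,0],"translation":[-6,-57,-24],"grip":21},{"rotation":[0,0,0],"translation":[-6,-60,-28],"grip":21},{"rotation":[0,0,0],"translation":[-7,-64,-31],"grip":21},{"rotation":[0,0,0],"translation":[-7,-68,-35],"grip":21},{"rotation":[0,0,0],"translation":[-7,-71,-39],"grip":21},{"rotation":[0,0,0],"translation":[-8,-74,-43],"grip":21},{"rotation":[0,0,0],"translation":[-8,-75,-45],"grip":21},{"rotation":[0,0,0],"translation":[-8,-75,-45],"grip":21},{"rotation":[0,0,0],"translation":[-8,-75,-45],"grip":21}]'
python3 - <<'E'
from h import *
p,d=cam("top");q,_=cam("side");cv2.imwrite("pics/t3.png",np.hstack([cv2.resize(p[100:320,150:440],(400,303)),cv2.resize(q[150:330,200:440],(400,303))])[:,:,::-1])
for t in ("bowl","lime_1_center"):
    for m in spotter.mark_of("top",t): 
        u,v=m["uv"]; print(t,np.round([u,v]),round(m["confidence"],2),w("top",u,v,d[int(v),int(u)]).round(3))
E
```

```text
time: 9.95
ee_pos: [0.4209, -0.0476, 0.2321]
tcp_rot: [-180.0, -0.0, 173.9]
wrist_force: [-0.7, -0.4, -0.4]
opening: 0.021
grasp_force: 0.0
bowl [325. 217.] 0.65 [ 0.631 -0.127  0.038]
lime_1_center [325. 134.] 0.74 [ 0.85  -0.113  0.046]
lime_1_center [413. 222.] 0.68 [ 0.631 -0.343  0.045]
lime_1_center [340. 211.] 0.65 [ 0.646 -0.162  0.048]
```

View pics/t3.png

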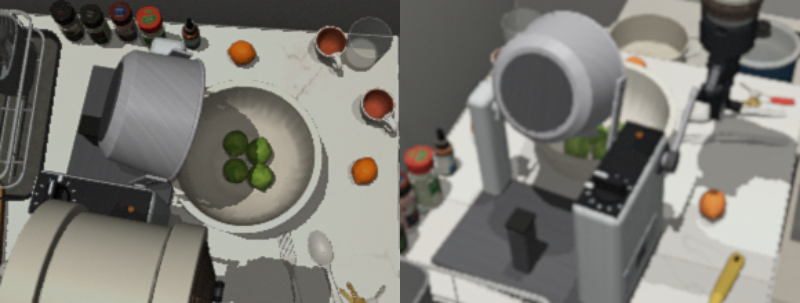

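The composite shows all four green limes in the bowl, around (248,158) on its left half. The kettle is right over, and the dial pointer is still at the bold mark. Now I'll crank it back.

```bash
python3 -m jog '[{"rotation":[0,0,0],"translation":[0,4,6],"grip":21},{"rotation":[0,0,0],"translation":[1,8,11],"grip":21},{"rotation":[0,0,0],"translation":[1,13,16],"grip":21},{"rotation":[0,0,0],"translation":[2,18,21],"grip":21},{"rotation":[0,0,0],"translation":[2,24,25],"grip":21},{"rotation":[0,0,0],"translation":[3,29,29],"grip":21},{"rotation":[0,0,0],"translation":[4,35,33],"grip":21},{"rotation":[0,0,0],"translation":[4,41,36],"grip":21},{"rotation":[0,0,0],"translation":[5,48,39],"grip":21},{"rotation":[0,0,0],"translation":[6,54,41],"grip":21},{"rotation":[0,0,0],"translation":[6,61,43],"grip":21},{"rotation":[0,0,0],"translation":[7,68,44],"grip":21},{"rotation":[0,0,0],"translation":[8,75,45],"grip":21},{"rotation":[0,0,0],"translation":[9,82,45],"grip":21},{"rotation":[0,0,0],"translation":[9,89,45],"grip":21},{"rotation":[0,0,0],"translation":[10,96,45],"grip":21},{"rotation":[0,0,0],"translation":[11,102,44],"grip":21},{"rotation":[0,0,0],"translation":[11,109,42],"grip":21},{"rotation":[0,0,0],"translation":[12,116,40],"grip":21},{"rotation":[0,0,0],"translation":[13,122,38],"grip":21}]'
```

```text
time: 12.15
ee_pos: [0.4342, 0.0753, 0.27]
tcp_rot: [180.0, -0.0, 173.9]
wrist_force: [0.2, -0.1, 0.3]
opening: 0.0206
grasp_force: 0.1
```

```bash
python3 -m jog '[{"rotation":[0,0,0],"translation":[1,6,-3],"grip":21},{"rotation":[0,0,0],"translation":[1,12,-6],"grip":21},{"rotation":[0,0,0],"translation":[2,18,-10],"grip":21},{"rotation":[0,0,0],"translation":[2,24,-14],"grip":21},{"rotation":[0,0,0],"translation":[3,29,-19],"grip":21},{"rotation":[0,0,0],"translation":[4,34,-24],"grip":21},{"rotation":[0,0,0],"translation":[4,38,-29],"grip":21},{"rotation":[0,0,0],"translation":[4,43,-34],"grip":21},{"rotation":[0,0,0],"translation":[4,46,-35],"grip":21},{"rotation":[0,0,0],"translation":[4,46,-35],"grip":21},{"rotation":[0,0,0],"translation":[4,46,-35],"grip":21}]'
```

```text
time: 13.25
ee_pos: [0.438, 0.12, 0.2347]
tcp_rot: [-179.9, -0.0, 173.8]
wrist_force: [0.9, -4.1, -3.1]
opening: 0.0211
grasp_force: 2.4
```

```bash
python3 -m jog '[{"rotation":[0,0,0],"translation":[0,-2,0],"grip":45},{"rotation":[0,0,0],"translation":[0,-2,0],"grip":45},{"rotation":[0,0,0],"translation":[0,-2,0],"grip":45},{"rotation":[0,0,0],"translation":[0,-2,0],"grip":45},{"rotation":[0,0,0],"translation":[0,-2,30],"grip":45},{"rotation":[0,0,0],"translation":[0,-2,60],"grip":45},{"rotation":[0,0,0],"translation":[0,-2,100],"grip":45},{"rotation":[0,0,0],"translation":[-30,30,130],"grip":45},{"rotation":[0,0,0],"translation":[-60,70,130],"grip":45},{"rotation":[0,0,0],"translation":[-90,110,130],"grip":45},{"rotation":[0,0,0],"translation":[-120,150,130],"grip":45},{"rotation":[0,0,0],"translation":[-120,190,130],"grip":45},{"rotation":[0,0,0],"translation":[-120,190,130],"grip":45},{"rotation":[0,0,0],"translation":[-120,190,130],"grip":45}]'
python3 - <<'E'
from h import *
p,d=cam("top");q,_=cam("side");cv2.imwrite("pics/t4.png",np.hstack([cv2.resize(p[100:320,150:440],(400,303)),cv2.resize(q[150:330,200:440],(400,303))])[:,:,::-1])
np.save("topd2.npy",d);i=imaging.camera_info("top");f=200/np.tan(np.radians(i["vertical_fov"])/2)
V,U=np.mgrid[:400,:640];E=np.array(i["extrinsics"])
for n in ("topd.npy","topd2.npy"):
    d=np.load(n);W=np.stack([(U-i["cx"])/f*d,(V-i["cy"])/f*d,d],-1)@E[:3,:3].T+E[:3,3]
    m=(W[...,2]>.24)&(W[...,2]<.285)&(W[...,0]>.41)&(W[...,0]<.46)&(abs(W[...,1]-.12)<.05);print("crank",m.sum(),W[m].mean(0).round(4))
    m=(W[...,0]>.56)&(W[...,0]<.76)&(abs(W[...,1]-.09)<.1)&(abs(W[...,2]-.222)<.02);print("rim",m.sum(),W[m].mean(0).round(4))
E
```

```text
time: 14.65
ee_pos: [0.3178, 0.3113, 0.3649]
tcp_rot: [-180.0, -0.0, 174.0]
wrist_force: [0.7, 0.8, 0.4]
opening: 0.045
grasp_force: 0.0
crank 282 [0.4351 0.1172 0.264 ]
rim 2020 [0.6683 0.0777 0.2201]
crank 283 [0.435  0.1173 0.2639]
rim 2016 [0.6686 0.0779 0.2201]
```

View pics/t4.png

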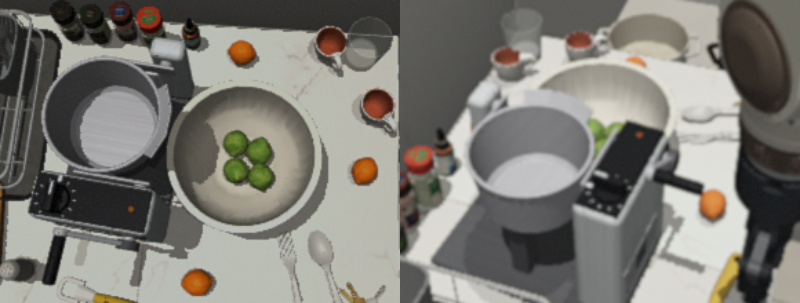

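The kettle is empty and upright: crank and rim sit exactly where they started. All four limes are in the bowl (around (248,160)), the dial is off and the arm is clear.

```bash
python3 -c "
from workcell import bot;print(bot.job_done())"
```

```text
the job is handed in; nothing more can be done
None
```

I handed the job in: the dial is at its off mark, all four limes are in the bowl, which I left standing in place, and the empty kettle is back upright on its rest with the arm clear; no verdict came back.

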